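# Turn the cart wheel to bring its valve up

### The job

The slab-cart wheel on the bench stand is to be pumped up next. Turn it by pushing on its spokes with your fingertips, one spoke after another as needed, until the valve stem is at the very bottom of the wheel and points straight up at the axle, then leave the wheel at rest there. Do not push on the tyre or the valve stem, and do not lift, shove or disturb the stand or the things around it.

Things in the scene. Friction and masses are not known exactly. Their poses are not given: they have to be found in the camera images.
- stand: Loose wheel stand, about 5.5 kg: round terrazzo base 280 mm across, 22 mm thick, and a dark steel A-frame holding the wheel's axle from behind. Origin: under the base's centre. x: along the axle, from the wheel's open front (robot side) to the A-frame; y: level, left seen from the front; z up. Wheel mid-plane at x = 0; A-frame legs at x = 61 to 75 mm, down to y = +-100 mm.
- axle (a point): Centre of the wheel on its axle, in its mid-plane, 178 mm above the bench; axes as the stand's. The wheel's steel hub is 48 mm across, its front face 55 mm in front of the mid-plane (towards the robot), and a thin axle end stands 5 mm proud of it.
- spokes: The wheel's five round steel spokes, 10 mm thick, 72 degrees apart, near its front: each runs from 48 mm in front of the mid-plane at radius 20 mm to 24 mm in front at radius 97 mm. Between spokes, hub and rim the wheel is open right through. Origin: the wheel's centre; one spoke lies along this body's +z; x along the axle as the stand's. Turns with the wheel.
- wheel (a joint): Turn angle of the wheel, rad, endless. 0 or any whole turn: valve at the very bottom, pointing straight up, and one spoke straight up from the hub. Grows clockwise seen from the front (the stand's +y side rises). Starts 97 to 180 degrees from the goal, either way. Stiff bearing, 0.16 N m (about 2.5 N at mid-spoke): it stays where it is left.
- tyre: Black rubber tyre of the wheel: 304 mm across outside, 50 mm thick and wide, on an aluminium rim 36 mm wide with inner radius 97 mm (the rim is part of the wheel, not of this body). Origin: the wheel's centre. Not to be pushed on.
- valve: Valve stem on the wheel's rim, midway between two spokes: brass, 9 mm thick, black cap 12 mm thick, 42 mm long in all. Origin: its foot, on the rim 97 mm from the axle, in the mid-plane. z: along the stem from the rim to the axle; x: along the axle as the stand's. Goal: z vertical, up. Not to be pushed on.
- stone_core: Loose round terrazzo drill core, 56 mm across, 30 mm high; origin under its centre. Bystander.
- hole_saw: Loose brass hole saw standing mouth up, 44 mm across, 45 mm high; origin under its centre. Bystander.
- spanner: Loose steel spanner lying flat, 170 mm long along its x axis. Bystander.
- sealant: Loose grey plastic bottle, 52 mm across, 110 mm high, standing; origin under its centre. Bystander.

How it is judged:
On the way:
1. the fingers push on a spoke while the valve is still far from its place (contact force between the fingers and spokes above 0.2 N and angle between valve's own z axis and vertical above 0.5 rad).
At the end, for the whole second after the job is handed in: The valve stem is at the bottom of the wheel and points straight up within 0.1 rad (5.7 degrees); the wheel is at rest (under 0.05 rad/s); the stand is upright (within 0.05 rad) and within 40 mm, and every bystander within 30 mm, of where it began (angle between valve's own z axis and vertical below 0.1 rad and velocity of joint wheel between -0.05 and 0.05 rad/s and distance of stand from where it was at the start of the episode below 0.04 m and angle between stand's own z axis and vertical below 0.05 rad and distance of each of stone_core, hole_saw, spanner, sealant from where it was at the start of the episode below 0.03 m); the robot touches nothing.
It fails at once if the tyre is pushed on (over 3 N) (contact force between any of the arm, the fingers and tyre above 3 N).
It fails at once if the valve stem is pushed on (over 3 N) (contact force between any of the arm, the fingers and valve above 3 N).
It fails at once if the stand with its wheel is lifted, tipped or shoved (over 40 mm, 15 mm up, or 0.15 rad) (distance of stand from where it was at the start of the episode above 0.04 m or height (world z) of stand above 0.015 m or angle between stand's own z axis and vertical above 0.15 rad).
It fails at once if a bystander is moved or lifted (over 30 mm) (distance of any of stone_core, hole_saw, spanner, sealant from where it was at the start of the episode above 0.03 m).
It also fails if it takes over 48 s, if anything falls off the work surface, if the arm or the gripper's body presses on something with over 40 N, if the wrist force passes 120 N, or if a joint passes its speed limit or range.

### The arm

A 6-joint arm with a two-finger parallel gripper is mounted at the origin on the work surface. World frame = base frame: x ahead of the robot, y to its left, z up, the work surface at z = 0. Lengths are in m, angles in rad, forces in N, time in s.
With the tool pointing down it reaches from about 0.375 to 0.975 m from the base axis. Payload 3.8 kg.
Tool frame: the origin (TCP) lies midway between the tips of the shut fingers; the grasp point (between the pads) lies 19 mm behind it; z points along the fingers, y is the line along which they close (so a half turn about z gives the same grasp; the last joint's range is limited). The gripper opens to 88 mm and grips with 3 to 60 N. Pads are 18 mm wide; open, the fingers measure 123 mm over their backs; the gripper's body (75 mm by 187 mm) begins 45 mm behind the grasp point.
Start: joints at [1.202, 0.264, 1.604, -0, 1.274, -0.037], TCP at [0.22, 0.638, 0.239] pointing down, gripper open.
Joint ranges: [-2.63, 2.63], [-0.94, 2.18], [0.31, 2.57], [-1.31, 4.45], [0, 2.66], [-2.55, 2.55]. Speed limits (rad/s): [2.57, 2.57, 3.14, 3.14, 3.14, 3.14].

### API

Orientations are given as a rotation vector (axis times angle).
In Python, from cell import manip, inverse_kinematics, cams, order gives the robot as it stands. Calls block until the motion is done:
- manip.move_pose(position, orientation): joint-space move of the TCP to a pose.
- manip.move_linear(position, rate=0.15, rot=None): straight line of the TCP; rot=None keeps the orientation; rate is the mean speed in m/s.
- manip.set_joints(angles): joint-space move.
- manip.set_gripper(opening, force=None): finger opening in m; force is the grip in N (None keeps the last); returns when the fingers have stopped.
- manip.dwell(seconds).
- inverse_kinematics(position, orientation): joint angles nearest the present ones, or None.
- manip.state(): the state.
- cams.capture(name): name is "side" or "top"; returns a dict with "image" (400x640x3 uint8, blue, green, red), "z_map" (400x640 float32, m along the optical axis (not along the pixel's ray), 0 where there is no reading), "intrinsics" (3x3 intrinsics, pixels), "position" and "orientation" of the camera in the world. Camera axes: x right, y down, z forward; pixel columns grow to the right and rows downward; lengths in m; the calibration is good to about 2 mm. A picture is of the moment at which its call begins.
A pose or a line that the arm cannot do raises manip.IKError and nothing moves.
- order.close_job(): hands the job in; it is judged then, once.
The state is a dict: "clock": time; "joint_pos": joint angles; "joint_velocities": joint speeds; "tau": joint torques, N m; "tool_pos": TCP position; "tcp_rot": TCP orientation; "contact_force": force on the tool from outside, world axes, zero at the start; "moment": the same for the moment, N m; "gripper_width": finger opening in m; "grasp_force": force on a finger pad.
Only numpy, scipy, OpenCV 4.12 (cv2) and the standard library are available. Lean on these libraries where they do the work, as an engineer would, in place of code of your own. Each camera call takes 0.05 s, during which the arm holds its last target. There are 200 camera calls.

## Working session

There is one attempt and no reset: what is moved stays moved. The work goes in short steps, each a Python script; the robot and the scene stay as the last script left them, time stands still between calls to the robot, and variables do not carry over. Pictures are saved under pics/ and viewed, at most 10 in all, crops included, and the job is handed in when it is done.

```bash
mkdir -p pics; ls
cat > h.py <<'E'
import numpy as np, cv2
from scipy.spatial.transform import Rotation as R
from cell import manip, inverse_kinematics, cams, order
def shot(n,name):
    c=cams.capture(n); cv2.imwrite(f'pics/{name}.png',c['image']); np.savez(f'pics/{name}.npz',**c); return c
def cloud(c):
    z=c['z_map']; K=c['intrinsics']; v,u=np.mgrid[:z.shape[0],:z.shape[1]]
    P=np.dstack([(u-K[0,2])/K[0,0]*z,(v-K[1,2])/K[1,1]*z,z])
    o=np.asarray(c['orientation']); M=o if o.shape==(3,3) else R.from_rotvec(o).as_matrix()
    W=P@M.T+c['position']; W[z==0]=np.nan; return W
E
python3 - <<'E'
from h import *
for n in('side','top'):
    c=shot(n,n+'0'); print(n,c['position'],c['orientation'],c['intrinsics'].tolist())
print(manip.state())
E
```

```text
pics
side [0.28248591 0.64429749 0.71893456] [-0.48747129  2.66432198 -1.24480495] [[399.3331966296272, 0.0, 328.0487534906124], [0.0, 399.3331966296272, 193.85312575820313], [0.0, 0.0, 1.0]]
top [3.27983196e-01 1.06875787e-03 1.36204469e+00] [-2.13631947  2.16937742 -0.19183552] [[520.0262736736528, 0.0, 319.39624041308497], [0.0, 520.0262736736528, 204.46266136463828], [0.0, 0.0, 1.0]]
{'clock': 0.1, 'joint_pos': array([ 1.20211523e+00,  2.64686548e-01,  1.60523571e+00, -4.35974305e-05,
        1.27373138e+00, -3.69034479e-02]), 'joint_velocities': array([ 1.85295048e-03, -1.34427674e-03, -3.42533343e-03,  1.86155897e-05,
       -8.37307362e-04, -5.85671822e-04]), 'tau': array([ 8.83922658e-04, -5.03622222e+01, -3.58072329e+01,  7.32539222e-02,
        2.32853182e-02, -7.01256772e-05]), 'tool_pos': array([0.21964528, 0.63757202, 0.23750758]), 'tcp_rot': array([-0.51868621, -3.09809738,  0.00318386]), 'contact_force': array([ 0.10574819, -0.17417028, -0.19658177]), 'moment': array([ 0.01067742, -0.00026682, -0.00983961]), 'grasp_force': 0.0, 'gripper_width': 0.08809808097055542}
```

View pics/side0.png

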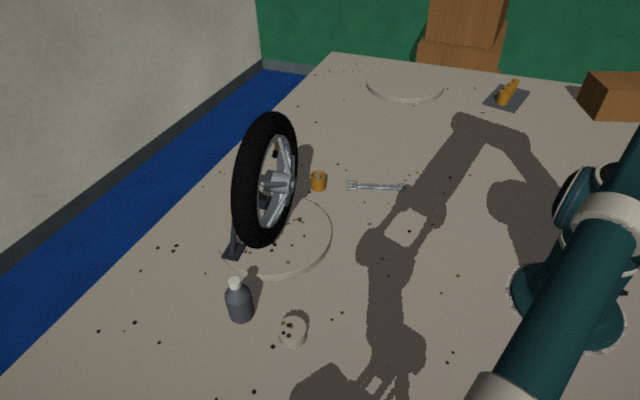

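View pics/top0.png

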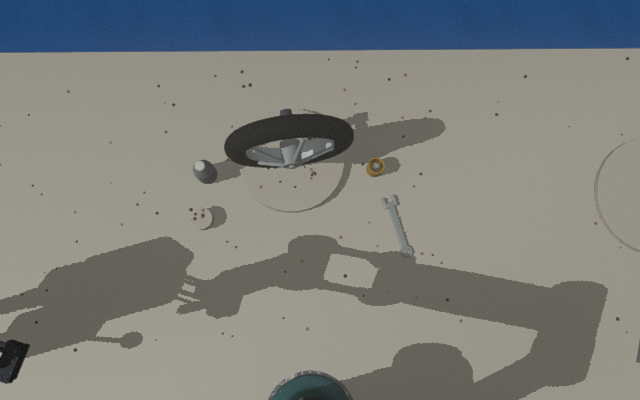

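The side view shows the wheel front at about (265,180), with a dark valve cap near (275,153). The bottle is at (238,300), core (292,332), hole saw (318,181) and spanner (375,186). In the top view the wheel is at (290,140), and its front faces the robot. Next I fit the torus and find the spoke angles.

```bash
cat > fit.py <<'E'
from h import *
from scipy.optimize import least_squares
def load(n): return dict(np.load(f'pics/{n}.npz'))
def pts(names):
    P=[];C=[]
    for n in names:
        c=load(n); W=cloud(c); m=np.isfinite(W[...,0])&(W[...,0]>.35)&(W[...,0]<.95)&(abs(W[...,1]-.06)<.25)&(W[...,2]>.012)&(W[...,2]<.36)
        P.append(W[m]);C.append(c['image'][m])
    return np.vstack(P),np.vstack(C)
def toS(P,p):  # world->wheel-centred stand frame
    c,s=np.cos(p[2]),np.sin(p[2]); d=P-[p[0],p[1],.178]
    return np.column_stack([c*d[:,0]+s*d[:,1],-s*d[:,0]+c*d[:,1],d[:,2]])
def fitwheel(names,p0):
    P,C=pts(names); 
    T=P[(C.max(1)<60)&(P[:,2]>.05)]
    def res(p):
        q=toS(T,p); return np.hypot(np.hypot(q[:,1],q[:,2])-.127,q[:,0])-.025
    r=least_squares(res,p0,loss='soft_l1',f_scale=.003); return r.x,len(T),np.median(abs(res(r.x)))
E
python3 - <<'E'
from fit import *
for ns in (['side0'],['top0'],['side0','top0']):
    print(ns,fitwheel(ns,[.55,.07,0.1]))
p,_,_=fitwheel(['side0','top0'],[.55,.07,.1])
P,C=pts(['side0','top0']); q=toS(P,p); r=np.hypot(q[:,1],q[:,2]); th=np.degrees(np.arctan2(q[:,1],q[:,2]))  # from up, toward +y(left seen from front)
b=P[(P[:,2]>.015)&(P[:,2]<.028)]; s=toS(b,p); s=s[np.hypot(s[:,0],s[:,1])<.16]; print('base extents',s.min(0),s.max(0))
m=(r>.035)&(r<.085)&(abs(q[:,0]-(-.048+(r-.02)*.024/.077))<.010); h,e=np.histogram(th[m],72,(-180,180)); print('spoke',[(int(a),int(n)) for a,n in zip(e,h) if n>3])
m=(r>.055)&(r<.09)&(abs(q[:,0])<.009); h,e=np.histogram(th[m],72,(-180,180)); print('valve',[(int(a),int(n)) for a,n in zip(e,h) if n>1])
W=cloud(load('top0'))
for n,u,v in(('bottle',203,165),('core',203,217),('saw',375,167),('span',392,205),('span2',406,250)): print(n,W[v,u])
W=cloud(load('side0'));
for n,u,v in(('bottle',235,283),('core',292,322),('saw',318,174),('valve',275,153)): print(n,W[v,u],toS(W[v,u][None],p))
i=cv2.imread('pics/side0.png')[95:265,200:330]; cv2.imwrite('pics/c0.png',cv2.resize(i,None,fx=3.5,fy=3.5,interpolation=cv2.INTER_CUBIC))
E
```

```text
['side0'] (array([0.62655777, 0.07776286, 0.06034171]), 5024, np.float64(0.00831848208562346))
['top0'] (array([0.65769785, 0.03842436, 0.10970145]), 3415, np.float64(0.0008022577274719202))
['side0', 'top0'] (array([0.65852934, 0.03897166, 0.10572355]), 8439, np.float64(0.0009004807760191434))
base extents [-0.14113329 -0.13916357 -0.16299789] [ 0.13830029  0.14133945 -0.15001959]
spoke [(-170, 24), (-165, 10), (-95, 5), (-90, 81), (-85, 63), (-80, 4), (-25, 5), (-20, 50), (-15, 113), (-10, 6), (45, 32), (50, 99), (55, 30), (115, 17), (120, 121), (125, 40)]
valve [(-55, 46), (-50, 23)]
bottle [0.62281897 0.25226877 0.11050762]
core [0.50467748 0.26571938 0.03200165]
saw [ 0.62737065 -0.17920338  0.0465464 ]
span [ 0.53231401 -0.22552023  0.01149779]
span2 [ 0.41384706 -0.2590906   0.00333534]
bottle [0.61857897 0.26917511 0.10887169] [[-0.0154347   0.23313394 -0.06912831]]
core [0.50846769 0.2636361  0.03123503] [[-0.12551568  0.23924553 -0.14676497]]
saw [ 0.63377681 -0.18129403  0.04372771] [[-0.04785823 -0.21642377 -0.13427229]]
valve [ 0.66284795 -0.00754859  0.21756812] [[-0.00061463 -0.04671623  0.03956812]]
```

View pics/c0.png

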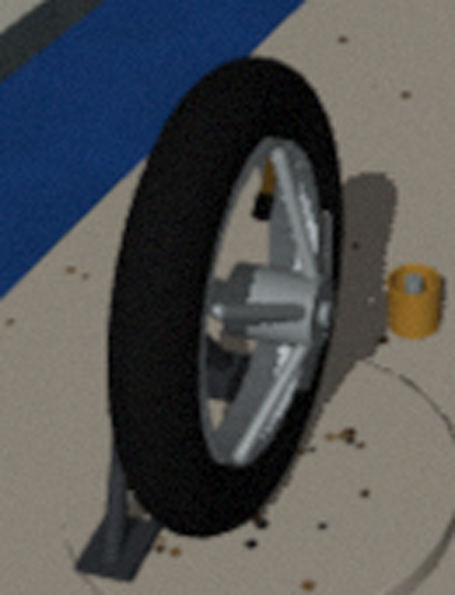

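The fit is clean: centre (0.658, 0.039), yaw 0.106, base extents ±140 mm. In the crop the brass valve and black cap are at the upper right of the wheel. The valve is at −51° from up, and the spokes are at about −86, −15, 52, 124 and −167°. The wheel needs about 129° clockwise, so I can push the 52° spoke over the top to −77°, staying in the upper half. IK check next.

```bash
cat > w.py <<'E'
from fit import *
p=[.6585,.0390,.106]
ex=np.array([np.cos(p[2]),np.sin(p[2]),0]);ey=np.array([-ex[1],ex[0],0]);ez=np.array([0,0,1.]);ctr=np.array([p[0],p[1],.178])
def pose(th,x,sg=1,r=.06):
    t=np.radians(th); er=np.sin(t)*ey+np.cos(t)*ez; y=sg*er
    return ctr+r*er+x*ex, R.from_matrix(np.column_stack([np.cross(y,ex),y,ex])).as_rotvec()
E
python3 - <<'E'
from w import *
for sg in(1,-1):
    for th,x in((78,-.25),(78,-.1),(78,-.017),(40,-.017),(0,-.017),(-40,-.017),(-65,-.017),(-65,-.1)):
        j=inverse_kinematics(*pose(th,x,sg)); print(sg,th,x,None if j is None else np.round(j,2))
E
```

```text
1 78 -0.25 None
1 78 -0.1 None
1 78 -0.017 [0.12 0.32 2.57 3.15 1.31 1.78]
1 40 -0.017 None
1 0 -0.017 None
1 -40 -0.017 [-0.2   0.21  2.56  2.81  1.22 -2.33]
1 -65 -0.017 [-0.25  0.28  2.55  2.77  1.28 -1.9 ]
1 -65 -0.1 None
-1 78 -0.25 None
-1 78 -0.1 None
-1 78 -0.017 [ 0.12  0.32  2.57  3.15  1.31 -1.36]
-1 40 -0.017 None
-1 0 -0.017 None
-1 -40 -0.017 [-0.2   0.21  2.56  2.81  1.22  0.81]
-1 -65 -0.017 [-0.25  0.28  2.55  2.77  1.28  1.24]
-1 -65 -0.1 None
```

```bash
cat >> w.py <<'E'
def pose(th,x,tilt=30,roll=None,r=.06):
    """roll=angle of tool y from up toward ey in the tool's cross plane; 90 = level"""
    t=np.radians(th); a=np.radians(tilt); er=np.sin(t)*ey+np.cos(t)*ez
    zt=np.cos(a)*ex-np.sin(a)*ez; up=np.sin(a)*ex+np.cos(a)*ez
    q=np.radians(th if roll is None else roll); y=np.sin(q)*ey+np.cos(q)*up
    return ctr+r*er+x*ex, R.from_matrix(np.column_stack([np.cross(y,zt),y,zt])).as_rotvec()
E
python3 - <<'E'
from w import *
for tilt in(20,30,40):
  for roll in (None,90,-90):
    print(tilt,roll)
    for th,x in((78,-.1),(78,-.017),(40,-.017),(0,-.017),(-40,-.017),(-65,-.017),(-65,-.1)):
        j=inverse_kinematics(*pose(th,x,tilt,roll)); print('  ',th,x,None if j is None else np.round(j,2))
E
```

```text
20 None
   78 -0.1 None
   78 -0.017 [ 0.11 -0.02  2.53  3.16  0.59  1.77]
   40 -0.017 [ 0.05 -0.11  2.52  3.03  0.49  2.52]
   0 -0.017 None
   -40 -0.017 [-0.18 -0.1   2.5   2.6   0.54 -2.06]
   -65 -0.017 [-0.23 -0.04  2.51  2.57  0.61 -1.64]
   -65 -0.1 None
20 90
   78 -0.1 None
   78 -0.017 [ 0.11 -0.02  2.53  3.16  0.59  1.56]
   40 -0.017 [ 0.05 -0.11  2.52  3.03  0.49  1.65]
   0 -0.017 [-0.07 -0.14  2.51  2.77  0.47  1.84]
   -40 -0.017 [-0.18 -0.1   2.5   2.6   0.54  1.95]
   -65 -0.017 [-0.23 -0.04  2.51  2.57  0.61  1.94]
   -65 -0.1 None
20 -90
   78 -0.1 None
   78 -0.017 [ 0.11 -0.02  2.53  3.16  0.59 -1.58]
   40 -0.017 [ 0.05 -0.11  2.52  3.03  0.49 -1.49]
   0 -0.017 [-0.07 -0.14  2.51  2.77  0.47 -1.3 ]
   -40 -0.017 [-0.18 -0.1   2.5   2.6   0.54 -1.19]
   -65 -0.017 [-0.23 -0.04  2.51  2.57  0.61 -1.21]
   -65 -0.1 None
30 None
   78 -0.1 None
   78 -0.017 [ 0.11 -0.1   2.46  3.17  0.26  1.76]
   40 -0.017 None
   0 -0.017 [-0.05 -0.2   2.42  2.3   0.19 -2.39]
   -40 -0.017 [-0.16 -0.16  2.42  2.15  0.28 -1.61]
   -65 -0.017 [-0.2  -0.11  2.43  2.21  0.34 -1.26
[... 896 characters left out ...]
3  2.33  1.21  0.23 -0.26]
   -65 -0.1 [-0.25 -0.32  2.48  1.1   0.31 -0.19]
40 90
   78 -0.1 [ 0.12 -0.32  2.51 -0.09  0.08 -1.48]
   78 -0.017 [ 0.11 -0.12  2.36 -0.18  0.03 -1.39]
   40 -0.017 [ 0.06 -0.18  2.33  0.29  0.12 -1.89]
   0 -0.017 [-0.04 -0.2   2.32  0.63  0.19 -2.29]
   -40 -0.017 None
   -65 -0.017 None
   -65 -0.1 None
40 -90
   78 -0.1 [ 0.12 -0.32  2.51 -0.09  0.08  1.67]
   78 -0.017 [ 0.11 -0.12  2.36 -0.18  0.03  1.75]
   40 -0.017 [ 0.06 -0.18  2.33  0.29  0.12  1.25]
   0 -0.017 [-0.04 -0.2   2.32  0.63  0.19  0.85]
   -40 -0.017 [-0.14 -0.17  2.32  0.98  0.23  0.45]
   -65 -0.017 [-0.18 -0.13  2.33  1.21  0.23  0.18]
   -65 -0.1 [-0.25 -0.32  2.48  1.1   0.31  0.25]
```

A horizontal tool can't reach this close in. I'll tilt it 45° downward with the fingers' closing line level, and push each spoke only on the upper left. That means two pushes of at most 77°.

```bash
cat >> w.py <<'E'
A=np.radians(45); ZT=np.cos(A)*ex-np.sin(A)*ez
ROT=R.from_matrix(np.column_stack([np.cross(-ey,ZT),-ey,ZT])).as_rotvec()
def tip(th,back=0,r=.062):
    t=np.radians(th); return ctr-.034*ex+r*(np.sin(t)*ey+np.cos(t)*ez)+(.015-back)*ZT
def F(): 
    s=manip.state(); return round(float(s['clock']),1),np.round(s['contact_force'],1)
def push(a,b,n,rate=.05,r=.062):
    for th in np.linspace(a,b,n+1)[1:]:
        manip.move_linear(tip(th,r=r),rate=rate); t,f=F()
        print(round(th),t,f)
        if np.linalg.norm(f)>20: print('STOP');return False
    return True
E
python3 - <<'E'
from w import *
for th,b in((88,.14),(88,0),(40,0),(0,0),(-10,0),(-10,.1)):
    j=inverse_kinematics(tip(th,b),ROT); print(th,b,np.round(tip(th,b),3),None if j is None else np.round(j,2))
manip.set_gripper(0,20)
manip.move_pose(tip(88,.16)+[0,0,.06],ROT); print(F())
manip.move_linear(tip(88,.09),rate=.15)
manip.move_linear(tip(88,0),rate=.08); print(F(),manip.state()['tool_pos']-tip(88))
shot('side','side1');i=cv2.imread('pics/side1.png')[95:265,200:400]; cv2.imwrite('pics/c1.png',cv2.resize(i,None,fx=3.5,fy=3.5))
E
```

```text
88 0.14 [0.53  0.088 0.269] [ 0.13 -0.47  2.4  -0.04  0.43  1.62]
88 0 [0.629 0.098 0.17 ] [ 0.12 -0.1   2.33 -0.09  0.12  1.67]
40 0 [0.631 0.076 0.215] [ 0.07 -0.17  2.3   0.13  0.23  1.42]
0 0 [0.635 0.037 0.229] [-0.03 -0.18  2.28  0.36  0.28  1.12]
-10 0 [0.636 0.026 0.228] [-0.06 -0.18  2.28  0.43  0.29  1.04]
-10 0.1 [0.566 0.018 0.299] [-0.1  -0.43  2.31  0.3   0.5   1.16]
(3.6, array([ 0.2, -0.5, -0.3]))
(5.9, array([-0.8, -0.3, -0.8])) [5.78447001e-05 2.54478644e-05 4.81385089e-04]
```

View pics/c1.png

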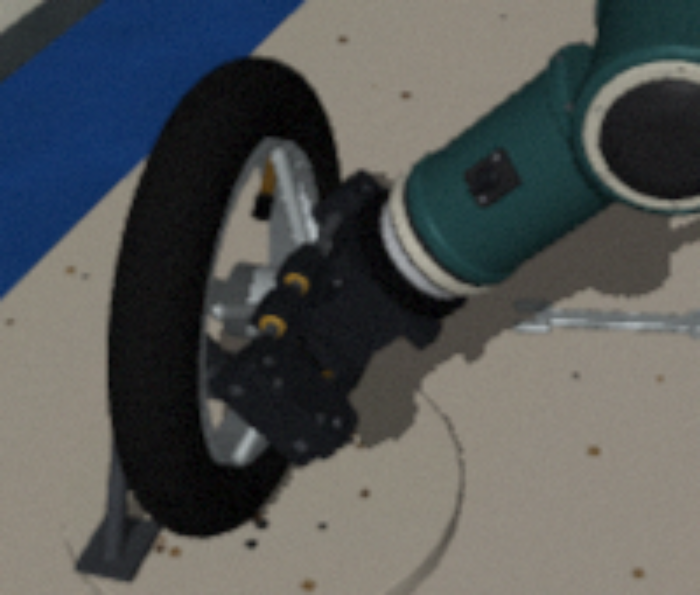

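The fingertips are inside the wheel between the two left spokes (crop ≈ (215,380)), and the forces are about zero. First push next.

```bash
cat >> w.py <<'E'
def angles(n):
    P,C=pts([n]); q=toS(P,p); r=np.hypot(q[:,1],q[:,2]); th=np.arctan2(q[:,1],q[:,2])
    m=(r>.035)&(r<.09)&(abs(q[:,0]-(-.048+(r-.02)*.024/.077))<.008)&(C.max(1)>60)
    sp=np.degrees(np.angle(np.exp(5j*th[m]).mean()))/5
    m2=(r>.055)&(r<.09)&(abs(q[:,0])<.009); h,e=np.histogram(np.degrees(th[m2]),72,(-180,180))
    print(n,'spoke phase mod72',sp,'n',m.sum(),'valve',[(int(a),int(k)) for a,k in zip(e,h) if k>3])
E
python3 - <<'E'
from w import *
angles('side0');angles('top0')
if push(88,-3,13):
    manip.move_linear(tip(3),rate=.05)
    manip.move_linear(tip(3,.1),rate=.15); print(F())
    for n in('side','top'): shot(n,n+'2'); angles(n+'2'); print(fitwheel([n+'2'],p))
i=cv2.imread('pics/side2.png')[95:265,200:400]; cv2.imwrite('pics/c2.png',cv2.resize(i,None,fx=3.5,fy=3.5))
E
```

```text
side0 spoke phase mod72 -16.71936623449657 n 361 valve [(-55, 42), (-50, 21)]
top0 spoke phase mod72 -17.70359573164901 n 351 valve [(-55, 4)]
81 6.2 [-3.7 -0.3 -1.2]
74 6.5 [-2.  -0.9 -1.1]
67 6.8 [-1.4  0.2  0.2]
60 7.1 [ 1.1 -0.3 -0.6]
53 7.4 [ 0.6 -0.  -1. ]
46 7.7 [ 0.2 -0.9  0.1]
39 8.0 [ 0.  -0.6 -0.2]
32 8.3 [ 0.4  0.8 -0.5]
25 8.6 [-0.7  0.3  0.5]
18 8.9 [-0.8  0.2 -0.9]
11 9.2 [-0.4 -0.5 -0. ]
4 9.5 [-0.   0.   0.3]
-3 9.8 [-0.4  0.2  0.6]
(10.9, array([0.1, 0.2, 0.4]))
side2 spoke phase mod72 -27.88925618424637 n 361 valve []
(array([0.65840674, 0.03915714, 0.1083655 ]), 5462, np.float64(0.0010345365571732493))
top2 spoke phase mod72 -28.45755476407307 n 355 valve [(-140, 4), (-135, 24)]
(array([0.65704359, 0.03839798, 0.10975406]), 3627, np.float64(0.0010226891761110288))
```

View pics/c2.png

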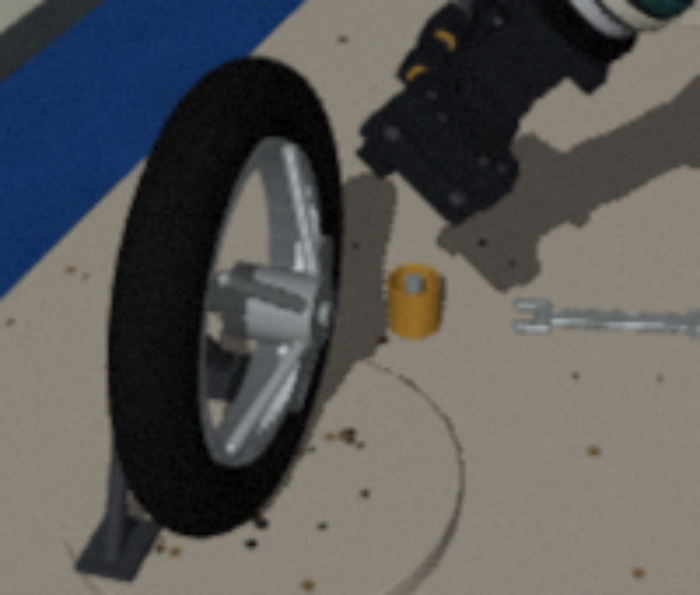

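The wheel turned 83° clockwise: the valve is now at about −136° (hidden at the lower right) and the stand hasn't moved. The next spoke is at +44° and needs to go to 0. I'll push to just short, measure, then finish.

Run:
```python
from w import *
manip.move_linear(tip(80,.1),rate=.15)
manip.move_linear(tip(80),rate=.08); print(F())
if push(80,27,8):
    for n in('side','top'): shot(n,n+'3'); angles(n+'3')
    manip.move_linear(tip(34),rate=.05); manip.move_linear(tip(34,.1),rate=.15); print(F())
    for n in('side','top'): shot(n,n+'4'); angles(n+'4'); print(fitwheel([n+'4'],p))
```

```text
(13.1, array([-0.3,  0.1,  0.7]))
73 13.4 [ 0.1  0.7 -0.4]
67 13.7 [-1.7  0.1 -0.6]
60 14.0 [-0.9  0.3 -0.5]
54 14.3 [-0.2  0.2 -0.8]
47 14.6 [0.2 0.4 0.6]
40 14.8 [ 0.6 -0.2 -0.3]
34 15.1 [-0.2 -0.3 -0.6]
27 15.4 [ 0.  -0.6 -0.2]
side3 spoke phase mod72 1.5557364338479116 n 200 valve [(-180, 24), (175, 24)]
top3 spoke phase mod72 4.406900628390136 n 110 valve []
(16.6, array([0.1, 0.2, 0. ]))
side4 spoke phase mod72 4.275961570514427 n 391 valve [(-180, 31), (175, 18)]
(array([0.65808967, 0.03914295, 0.11375782]), 5789, np.float64(0.0014576455152552903))
top4 spoke phase mod72 3.660997689583778 n 342 valve []
(array([0.65639138, 0.03842004, 0.11430808]), 3919, np.float64(0.0013506845992687297))
```

About 4° remain, so I nudge to Q = 23°.

Run:
```python
from w import *
manip.move_linear(tip(36,.1)); manip.move_linear(tip(36),rate=.08)
push(36,23,3,rate=.03)
manip.move_linear(tip(32),rate=.05); manip.move_linear(tip(32,.1),rate=.15); manip.move_linear(tip(32,.16)+[0,0,.06],rate=.15); print(F())
for n in('side','top'): shot(n,n+'5'); angles(n+'5')
i=cv2.imread('pics/side5.png')[95:265,200:400]; cv2.imwrite('pics/c5.png',cv2.resize(i,None,fx=3.5,fy=3.5))
```

```text
32 18.7 [-0.  -0.3 -0.1]
27 19.0 [-0.3  0.4 -0. ]
23 19.3 [-0.  -1.3 -0.4]
(21.4, array([-0.8,  0.3,  0.3]))
side5 spoke phase mod72 3.1625263137469903 n 398 valve [(-180, 21), (175, 29)]
top5 spoke phase mod72 2.813064144889869 n 346 valve []
```

View pics/c5.png

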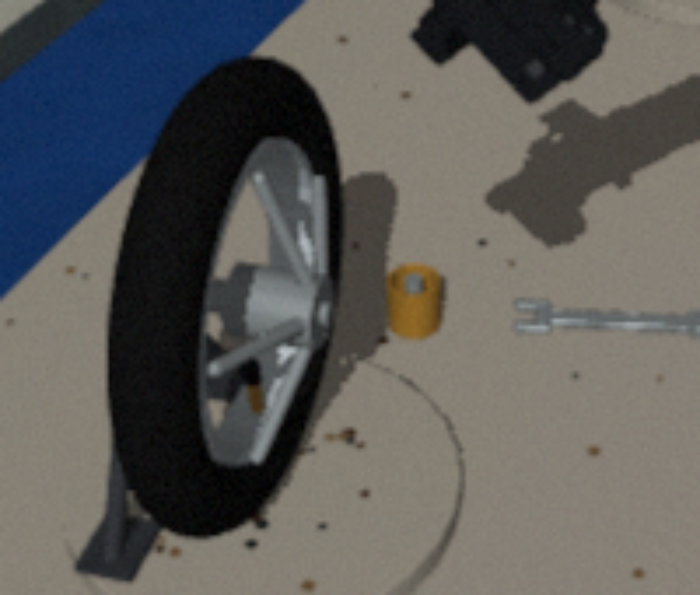

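The valve (brass, crop ≈ (257,398)) is at the bottom, with the spoke phase about 3° short in both views. One more small nudge.

Run:
```python
from w import *
manip.move_linear(tip(34,.1)); manip.move_linear(tip(34),rate=.08)
push(34,20.5,3,rate=.03)
manip.move_linear(tip(30),rate=.05); manip.move_linear(tip(30,.1),rate=.15); manip.move_linear(tip(30,.16)+[0,0,.06],rate=.15); print(F())
for n in('side','top'): shot(n,n+'6'); angles(n+'6'); print(fitwheel([n+'6'],p)[0])
for k in('0','6'):
    P,C=pts(['side'+k]); q=toS(P,p); r=np.hypot(q[:,1],q[:,2]); C=C.astype(int)
    m=(C[:,2]-C[:,0]>30)&(r<.097)&(abs(q[:,0])<.015); print(k,m.sum(),np.median(q[m],0),np.degrees(np.arctan2(*np.median(q[m],0)[1:])))
```

```text
30 24.1 [ 0.3 -0.3  0.4]
25 24.4 [0.6 0.1 0.4]
20 24.7 [-0.3 -0.6  0.6]
(26.8, array([0.7, 0.7, 0.2]))
side6 spoke phase mod72 0.6576697958218456 n 397 valve [(-180, 8), (170, 8), (175, 40)]
[0.65923013 0.03903666 0.10844551]
top6 spoke phase mod72 0.058396905692278775 n 348 valve []
[0.6576783  0.03832675 0.10994868]
0 22 [ 0.00068779 -0.06147882  0.04876681] -51.577513090266024
6 20 [ 0.00030393  0.0039333  -0.08545783] 177.3647521164371
```

```bash
python3 -c "
from h import *
print(order.close_job())"
```

```text
the job is handed in; nothing more can be done
None
```

The job is handed in (the verdict wasn't shown): I pushed two spokes to bring the valve stem to the bottom pointing up, within about 1° by the cameras; the stand hadn't visibly moved, the arm was clear of everything, and the clock read about 27 s.

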